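# Fit the inner cover plate of a gear casing

## Robot

A 6-joint arm with a two-finger parallel gripper is mounted at the origin on the work surface. World frame = base frame: x ahead of the robot, y to its left, z up, the work surface at z = 0. Lengths are in m, angles in rad, forces in N, time in s.
With the tool pointing down it reaches from about 0.35 to 0.8 m from the base axis. Payload 7.3 kg.
Tool frame: the origin (TCP) lies at the centre of the arm's flange, where the gripper is bolted on; the fingertips stand 173 mm ahead of it and the grasp point (between the pads) lies 155 mm ahead of it; z points along the fingers, y is the direction in which the jaws open and shut (so a half turn about z gives the same grasp; the last joint's range is limited). The gripper opens to 85 mm and grips with 20 to 120 N. Pads are 22 mm wide; open, the fingers measure 114 mm over their backs; the gripper's body (76 mm by 85 mm) begins 54 mm behind the grasp point. The pads swing forward as they close: fully open they stand 13 mm farther back than shut.
Start: joints at [0.964, 0.342, 1.524, -0, 1.275, -0.146], TCP at [0.233, 0.47, 0.405] pointing down, gripper open.
Joint ranges: [-2.53, 2.53], [-0.77, 2.02], [0.04, 2.7], [-1, 4.14], [0.28, 2.66], [-3.11, 3.11]. Speed limits (rad/s): [2.57, 2.57, 3.14, 3.14, 3.14, 3.14].

## Interface

Orientations are given as a unit quaternion [w, x, y, z].
In Python, from bench import manip gives the robot as it stands.
- The arm moves only by the tool apply_moves, never from a script. Its argument "series" is a list that holds one entry, the list of rows, each a list of 7 numbers: the opening, from -1 (shut) to 1 (fully open), so that 0 is half open, then the shift along the tool's x, y, z as a fraction of full scale, then the turn, a rotation vector about the tool's x, y, z as a fraction of full scale. A call has exactly 8 rows; each row is the pose to reach, as a shift and turn from the pose commanded when the call began, along the tool's axes at that moment; what a row does not reach only later rows make up. Full scale, the value 1, is 200 mm for a shift and 120 degrees for a turn. A row lasts 1/12 s, in which the tool goes at most 41.7 mm and 7.16 degrees, less where a joint would pass 70% of its speed; a pose out of reach is approached as far as the arm can. A call with a number of a shift or a turn outside -1 to 1 is refused whole. A call with a gripper value outside its range is refused whole. The fingers move at their own pace and stop on an object; "grip_force" is the grip in N (left out, the last holds). Time passes only in rows, so rows that repeat a pose let the fingers close, or fill a call up. It gives the time, the measured TCP pose, the force and the opening at its end, in the units of the state.
- manip.read_state(): the state, without advancing time (a new reading comes with each control period).
- manip.grab_frame(name): name is "scene" or "side" or "wrist"; returns (picture, depth): 420x560x3 uint8, red, green, blue; 420x560 float32, m along the optical axis (not along the pixel's ray), 0 where there is no reading.
- manip.camera_params(name): a dict with "K" (3x3 intrinsics, pixels), "R" (3x3) and "t" (3): a world point X has camera coordinates R X + t. Camera axes: x right, y down, z forward; pixel columns grow to the right and rows downward; lengths in m; the calibration is good to about 2 mm. A picture is of the moment at which its call begins: read the wrist's pose just before it. camera_params takes no time and is no camera call; for the wrist camera it gives the pose at the moment of the call.
- manip.close_job(): hands the job in, once; it reports no verdict.
Trained networks look in the newest picture that a camera, given by its name, has taken for a name from the list of things; names that differ only in an ending like _2 or _b are one class to them, and where a whole thing is asked for, a point or a joint stands for the part that bears it (a point fixed in the world has none). Each returns a list of dicts, best first, with "score" (0 to 1); they miss things now and then, are a little off and sometimes report something else, mostly with a low value. They report only what shows in the picture. A call takes as long as a camera call. They do not tell look-alikes from the thing itself.
- manip.look_for(camera, thing): "xyz" ([x, y, z] in m, in world coordinates, good to about 4 mm: the middle of the surface that is visible of it).
The state is a dict: "time_s": time; "qpos": joint angles; "joint_vel": joint speeds; "effort": joint torques, N m; "position": TCP position; "tool_rot": TCP orientation; "ft_force": force on the tool from outside, world axes, zero at the start; "wrist_torque": the same for the moment, N m; "width": finger opening in m.
Only numpy, scipy, OpenCV 4.12 (cv2) and the standard library are available. Lean on these libraries where they do the work, as an engineer would, in place of code of your own. Each camera call takes 0.05 s, during which the arm holds its last target. There are 200 camera calls.

## Task

Fit the green cover plate into the gear casing: it is longer than the opening between the yellow and the red lip, so tip it steeply, feed its low end down under the yellow lip, lay it flat on the inner ledges and then slide it under the red lip until it butts gently against the stop hidden there. Leave it lying flat against the stop, handle up, and do not disturb the roller, the nut dish or the flange.

Things in the scene. Friction and masses are not known exactly. Their poses are not given: they have to be found in the camera images.
- plate: green cover plate, 180 (x) x 100 (y) x 6 mm, about 0.4 kg, same either way round, starts flat on the bench. Origin: centre of its underside, z up. Steel bar handle on top: 96 mm long along x, 14 mm wide (y), from 40 to 60 mm above the underside, on two legs 12 mm thick at x = +/-42 mm; between them the space under the bar is free
- plate_bar (a point): middle of the plate's handle bar, 50 mm above the plate's underside; axes as the plate's
- casing: grey open-topped gear casing, fixed. Origin on the bench under the middle of the opening, x along it from yellow lip (far side) to red lip (robot's side), z up. Opening between the lips 160 mm long, between side walls (12 mm thick) 112 mm wide; wall and lip tops 55 mm up, lip undersides 50. Inside, ledges 30 mm up at x = -106 to -66 mm and +62 to +104 mm; between them a well, floor 4 mm up
- yellow_lip (a point): middle of the yellow lip's inner edge, on its underside (casing x = -80 mm, 50 mm up, 20 over the ledge), axes as the casing's. The pocket under the lip is 26 mm deep (end wall's inner face at casing x = -106 mm): with the plate's end against that wall, the plate laid flat clears the red lip's edge by 6 mm
- red_lip (a point): middle of the red lip's inner edge, on its underside (casing x = +80 mm, 50 mm up), axes as the casing's. The lip is 24 mm deep; on it stand two grey lugs, 24 x 24 mm, centred at y = +/-46 mm, tops 125 mm up, which block a shallow entry: tilt the plate 30 to 40 degrees, low end to the yellow lip, and let it down with its raised end just inside the lugs
- end_block: grey block closing the casing's end behind the red lip; origin at casing x = 104 mm, 24 mm up, axes as the casing's. It carries a rigid adjustable stop: rubber-faced bar 60 mm wide, 32 to 44 mm up, under the red lip. Its face stands 6 to 14 mm behind that lip's edge (casing x = +86 to +94 mm), set by hand, not measured: find it by touch. Push it with less than 40 N
- roller: bystander: green-coated roller standing on end, 72 mm diameter, 98 mm tall plus a 55 mm stub shaft, origin at the centre of its base
- nut_dish: bystander: round steel dish of nuts, 110 mm diameter, 30 mm tall, origin at the centre of its base
- flange: bystander: dark steel ring, 90 mm outer diameter, 22 mm tall, origin at the centre of its base
Mind the look-alikes: they are no part of the job. What is shaped like the plate but blue or brown is not meant.

How it is judged:
By the outcome, as a careful person would: the job done as asked, in the order asked, and still so for the second after the job is handed in, with the robot touching nothing.
It also fails if it takes over 54 s, if anything falls off the work surface, if the arm or the gripper's body presses on something with over 40 N, if the wrist force passes 120 N, or if a joint passes its speed limit or range.

## Working session

There is one attempt and no reset: what is moved stays moved. The work goes in short steps, Python scripts to look and compute and a tool call to move; the robot and the scene stay as the last step left them, time stands still between calls to the robot, and variables do not carry over. Pictures are saved under pics/ and viewed, on a budget of 10 in all, crops included, one or two more only if the job needs it, and the job is handed in when it is done.

Besides the shell and the picture viewer there is one more tool, called after "Emit:" as name(argument=value, ...) on one line, values as JSON. apply_moves: Moves the arm, as the interface text tells. Its arguments: {"type":"object","properties":{"series":{"type":"array","items":{"type":"array","items":{"type":"array","items":{"type":"number","minimum":-1,"maximum":1}}}},"grip_force":{"type":"number"}},"required":["series"]}

```bash
mkdir -p pics; ls
cat > h.py <<'E'
import numpy as np, cv2
from bench import manip
from scipy.spatial.transform import Rotation as Ro
def grab(n,f=None):
    p=manip.camera_params(n); im,d=manip.grab_frame(n)
    if f: cv2.imwrite('pics/'+f,im[:,:,::-1])
    K=np.array(p['K']);R=np.array(p['R']);t=np.array(p['t'])
    v,u=np.mgrid[:im.shape[0],:im.shape[1]]
    c=np.stack([(u-K[0,2])/K[0,0]*d,(v-K[1,2])/K[1,1]*d,d],-1)
    return im,d,(c-t)@R,p
def px(p,X):
    c=np.array(p['R'])@X+np.array(p['t']);q=np.array(p['K'])@c;return (q[:2]/q[2]).round(0)
E
python3 - <<'E'
from h import *
np.set_printoptions(precision=4,suppress=True)
s=manip.read_state();print(s)
ims=[]
for n in ['scene','side']:
    im,d,P,p=grab(n);np.savez(f'{n}.npz',im=im,P=P);ims.append(im)
    for th in ['plate','plate_bar','casing','yellow_lip','red_lip','end_block','roller','nut_dish','flange']:
        for r in manip.look_for(n,th)[:3]: print(n,th,np.round(r['xyz'],3),round(r['score'],2),px(p,np.array(r['xyz'])))
    cv2.imwrite(f'pics/{n}0.png',im[:,:,::-1])
E
```

```text
pics
{'time_s': 0.0, 'qpos': array([ 0.964 ,  0.3427,  1.525 , -0.    ,  1.2754, -0.146 ]), 'joint_vel': array([ 0.0016,  0.0009, -0.0003, -0.0011,  0.0016, -0.0002]), 'effort': array([  0.0013, -43.3676, -24.6016,  -0.    ,   0.0078,   0.    ]), 'position': array([0.2334, 0.4701, 0.404 ]), 'tool_rot': array([-0.0003,  0.2284,  0.9736, -0.0007]), 'ft_force': array([-0.1746,  0.1786,  0.2436]), 'wrist_torque': array([ 0.0214, -0.0303, -0.0107]), 'width': 0.08515315835317155}
scene plate [0.548 0.148 0.005] 0.9 [300. 198.]
scene plate [0.328 0.492 0.003] 0.78 [297. 128.]
scene plate [0.744 0.297 0.005] 0.71 [367. 194.]
scene plate_bar [0.744 0.294 0.005] 0.94 [366. 194.]
scene plate_bar [0.555 0.151 0.008] 0.9 [302. 197.]
scene plate_bar [0.307 0.251 0.006] 0.69 [261. 157.]
scene casing [ 0.497 -0.18   0.035] 0.88 [233. 249.]
scene yellow_lip [ 0.5   -0.187  0.037] 0.9 [232. 250.]
scene red_lip [ 0.502 -0.187  0.036] 0.71 [233. 250.]
scene roller [ 0.768 -0.041  0.094] 0.7 [330. 245.]
scene roller [0.551 0.151 0.006] 0.42 [301. 197.]
scene nut_dish [ 0.532 -0.415  0.01 ] 0.73 [194. 315.]
scene flange [0.533 0.414 0.025] 0.83 [331. 151.]
scene flange [0.551 0.149 0.006] 0.57 [300. 197.]
scene flange [ 0.5   -0.186  0.039] 0.31 [232. 249.]
side plate [0.738 0.294 0.004] 0.82 [331. 153.]
side plate [0.327 0.487 0.008] 0.74 [204. 123.]
side plate [0.295 0.254 0.006] 0.72 [193. 173.]
side plate_bar [0.54  0.151 0.008] 0.81 [275. 191.]
side plate_bar [0.732 0.296 0.005] 0.73 [329. 153.]
side plate_bar [0.326 0.482 0.006] 0.71 [204. 124.]
side casing [ 0.498 -0.182  0.035] 0.68 [271. 286.]
side yellow_lip [ 0.499 -0.184  0.032] 0.93 [271. 287.]
side red_lip [ 0.495 -0.181  0.039] 0.73 [270. 285.]
side end_block [ 0.383 -0.145  0.058] 0.61 [223. 273.]
side roller [ 0.752 -0.039  0.097] 0.87 [363. 216.]
side nut_dish [ 0.539 -0.411  0.008] 0.74 [300. 382.]
side flange [0.527 0.408 0.021] 0.84 [263. 131.]
```

View pics/scene0.png

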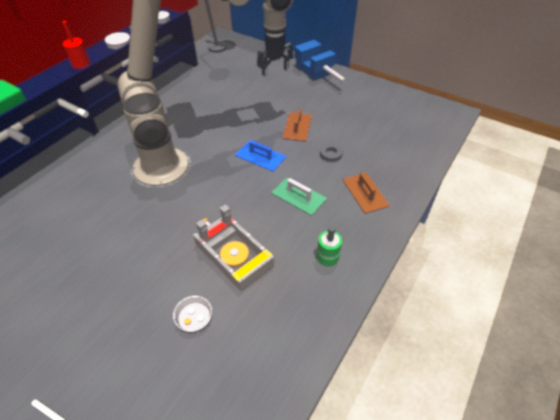

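View pics/side0.png

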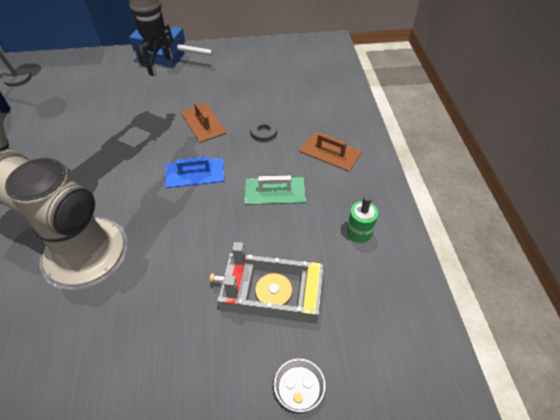

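Candidates for the plate (scene picture): green (300,197), blue (261,157), brown (297,128) and brown (367,194). The green roller is at (329,247). I choose green at (300,197), which is (275,191) in the side view. The casing is at (233,250), with the red lip and lugs towards the robot and the yellow lip far side. Next, fit both poses from depth.

Run:
```python
from h import *
np.set_printoptions(precision=4,suppress=True)
def rect(P):
    r=cv2.minAreaRect((P[:,:2]*1000).astype(np.float32)); return np.array(r[0]),np.array(r[1]),r[2]
out=[]
for n in ['scene','side']:
    z=np.load(n+'.npz');im=z['im'];P=z['P'];hsv=cv2.cvtColor(im,cv2.COLOR_RGB2HSV)
    h,s,v=[hsv[...,i].astype(int) for i in range(3)]
    near=lambda c,r:np.hypot(P[...,0]-c[0],P[...,1]-c[1])<r
    g=(h>55)&(h<90)&(s>80)&near((.545,.15),.13)&(abs(P[...,2]-.006)<.012)
    g=cv2.erode(g.astype(np.uint8),np.ones((2,2)))>0
    print(n,'plate',g.sum(),rect(P[g]),P[g].mean(0))
    b=near((.545,.15),.1)&(P[...,2]>.045)&(P[...,2]<.075)
    print(' bar',b.sum(),rect(P[b]),np.median(P[b],0))
    ye=(h>22)&(h<33)&(s>150)&(v>120)&near((.6,-.19),.08)&(P[...,2]>.04)
    print(' yellow',ye.sum(),rect(P[ye]),np.median(P[ye],0))
    re=((h<6)|(h>174))&(s>130)&near((.4,-.18),.1)&(P[...,2]>.04)&(P[...,2]<.07)
    print(' red',re.sum(),rect(P[re]),np.median(P[re],0))
    w=near((.5,-.18),.17)&(P[...,2]>.046)&(P[...,2]<.064)
    print(' casing',w.sum(),rect(P[w]))
    l=near((.4,-.18),.13)&(P[...,2]>.115)&(P[...,2]<.135)
    print(' lugs',l.sum(),P[l].mean(0),[P[l&(P[...,1]>-.16)].mean(0),P[l&(P[...,1]<-.16)].mean(0)])
    cv2.imwrite(f'pics/{n}.png',im)
# crop
im=np.load('side.npz')['im'];a=im[165:215,235:315];b=im[235:325,200:330]
a=cv2.resize(a,(390,270),interpolation=2);b=cv2.resize(b,(390,270),interpolation=2)
cv2.imwrite('pics/crop1.png',np.hstack([a,b])[:,:,::-1])
```

```text
scene plate 644 (array([541.7393, 153.3517]), array([ 94.7172, 175.2423]), 86.67572021484375) [0.5504 0.1425 0.0062]
 bar 144 (array([540.327 , 156.2149]), array([21.1966, 97.8056]), 87.71905517578125) [0.5428 0.1529 0.0578]
 yellow 286 (array([ 591.3839, -204.3822]), array([126.793 ,  27.9318]), 76.1446304321289) [ 0.5908 -0.2094  0.0554]
 red 129 (array([ 413.2735, -160.3681]), array([75.8181, 26.4879]), 76.15167236328125) [ 0.4149 -0.158   0.0552]
 casing 1214 (array([ 482.2998, -176.3778]), array([138.5762, 275.5364]), 75.69038391113281)
 lugs 122 [ 0.4148 -0.1616  0.1238] [array([ 0.4268, -0.1156,  0.1236]), array([ 0.4037, -0.2046,  0.124 ])]
side plate 1066 (array([540.1345, 152.2181]), array([ 96.2528, 174.9385]), 84.06565856933594) [0.5394 0.1426 0.0072]
 bar 221 (array([538.9476, 155.7235]), array([19.3469, 93.7345]), 86.29168701171875) [0.5393 0.1529 0.0593]
 yellow 1 (array([ 592.4583, -158.7018]), array([0., 0.]), 0.0) [ 0.5925 -0.1587  0.0551]
 red 174 (array([ 410.8488, -174.5966]), array([104.7693,  23.5132]), 75.95800018310547) [ 0.4176 -0.1502  0.0562]
 casing 2155 (array([ 483.4388, -176.2386]), array([140.6472, 273.9171]), 75.94322204589844)
 lugs 242 [ 0.4145 -0.1634  0.1246] [array([ 0.4263, -0.1171,  0.1242]), array([ 0.4037, -0.2061,  0.1249])]
```

View pics/crop1.png

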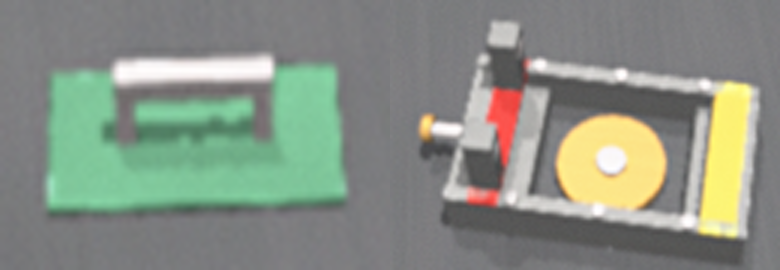

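The crop shows the green plate with its steel bar on the left, and the casing with the red lip and lugs (left) and the yellow lip (right). The choice is confirmed. Plate: about (0.541, 0.153), yaw -4°. Casing: about (0.502, -0.182), x axis at 166°. Next I write a move helper.

```bash
cat >> h.py <<'E'
def rot(tz,ty):  # tool axes from z and approx y
    z=np.array(tz,float);z/=np.linalg.norm(z);y=np.array(ty,float);y-=z*(z@y);y/=np.linalg.norm(y)
    return np.stack([np.cross(y,z),y,z],1)
def Rq(q): return Ro.from_quat(np.r_[q[1:],q[0]]).as_matrix()
def delta(T0,T1):
    """T=(pos,R): row numbers for T0->T1"""
    d=T0[1].T@(np.array(T1[0])-T0[0])/.2; r=Ro.from_matrix(T0[1].T@T1[1]).as_rotvec()/np.radians(120)
    return np.r_[d,r].round(4)
def cur():
    s=manip.read_state(); return np.array(s['position']),Rq(s['tool_rot'])
def after(T0,row):
    r=np.array(row); return T0[0]+T0[1]@(r[:3]*.2), T0[1]@Ro.from_rotvec(r[3:]*np.radians(120)).as_matrix()
E
python3 - <<'E'
from h import *
np.set_printoptions(precision=4,suppress=True)
T0=cur(); a=np.radians(-4)
y=np.array([-np.sin(a),np.cos(a),0]); R=rot([0,0,-1],y)
print(T0[1]); print(delta(T0,([.41,.30,.40],R)), delta(T0,([.52,.154,.36],R)))
for n in ['wrist']:
    p=manip.camera_params(n); Rc=np.array(p['R']);t=np.array(p['t']); c=-Rc.T@t
    print('cam in tool',T0[1].T@(c-T0[0]),'\n',T0[1].T@Rc.T,'\n',p['K'])
E
```

```text
[[-0.8957  0.4447  0.    ]
 [ 0.4447  0.8957  0.0001]
 [-0.      0.0001 -1.    ]]
[-1.1693 -0.3699  0.0235  0.      0.     -0.1867] [-1.9865 -0.7792  0.2235  0.      0.     -0.1867]
cam in tool [0.078  0.0002 0.0312] 
 [[-0.0019 -0.9534 -0.3017]
 [ 1.     -0.0018 -0.0005]
 [-0.     -0.3017  0.9534]] 
 [[343.2543   0.     274.0419]
 [  0.     343.2543 207.4067]
 [  0.       0.       1.    ]]
```

Emit:
apply_moves(series=[[[1, -0.95, -0.37, 0.02, 0, 0, -0.187], [1, -0.95, -0.37, 0.02, 0, 0, -0.187], [1, -0.95, -0.37, 0.02, 0, 0, -0.187], [1, -0.95, -0.37, 0.02, 0, 0, -0.187], [1, -0.95, -0.37, 0.02, 0, 0, -0.187], [1, -0.95, -0.37, 0.02, 0, 0, -0.187], [1, -0.95, -0.37, 0.02, 0, 0, -0.187], [1, -0.95, -0.37, 0.02, 0, 0, -0.187]]], grip_force=100)

```text
time_s: 1.67
position: [0.3709, 0.3193, 0.4007]
tool_rot: [-0.0, 0.036, 0.999, 0.0]
ft_force: [0.2, -0.7, 0.3]
width: 0.0853
```

Run:
```python
from h import *
np.set_printoptions(precision=4,suppress=True)
T0=cur(); a=np.radians(-4)
R=rot([0,0,-1],[-np.sin(a),np.cos(a),0])
print(T0); print(delta(T0,([.53,.154,.38],R)))
```

```text
(array([0.3709, 0.3193, 0.4007]), array([[-0.9975,  0.0712, -0.0004],
       [ 0.0712,  0.9975,  0.0004],
       [ 0.0004,  0.0004, -1.    ]]))
[-0.8525 -0.7678  0.1029  0.0002 -0.0002 -0.0007]
```

Emit:
apply_moves(series=[[[1, -0.85, -0.77, 0.1, 0, 0, 0], [1, -0.85, -0.77, 0.1, 0, 0, 0], [1, -0.85, -0.77, 0.1, 0, 0, 0], [1, -0.85, -0.77, 0.1, 0, 0, 0], [1, -0.85, -0.77, 0.1, 0, 0, 0], [1, -0.85, -0.77, 0.1, 0, 0, 0], [1, -0.85, -0.77, 0.1, 0, 0, 0], [1, -0.85, -0.77, 0.1, 0, 0, 0]]])

```text
time_s: 2.33
position: [0.5297, 0.1548, 0.3802]
tool_rot: [-0.001, 0.035, 0.999, 0.0]
ft_force: [-0.1, 0.3, 0.2]
width: 0.0857
```

```bash
cat >> h.py <<'E'
def rect(P):
    r=cv2.minAreaRect((P[:,:2]*1000).astype(np.float32)); return np.array(r[0]).round(1),np.array(r[1]).round(1),round(r[2],2)
E
python3 - <<'E'
from h import *
np.set_printoptions(precision=4,suppress=True)
T0=cur();print(T0[0])
im,d,P,p=grab('wrist','w1.png')
hsv=cv2.cvtColor(im,cv2.COLOR_RGB2HSV);h,s,v=[hsv[...,i].astype(int) for i in range(3)]
g=(h>55)&(h<90)&(s>80)&(abs(P[...,2]-.006)<.01)
print('plate',g.sum(),rect(P[g]),np.median(P[g][:,2]))
b=(abs(P[...,2]-.06)<.004)&(np.hypot(P[...,0]-.54,P[...,1]-.154)<.08)
print('bar',b.sum(),rect(P[b]),np.median(P[b],0))
E
```

```text
[0.5297 0.1548 0.3802]
plate 3390 (array([586.2,  83.6]), array([ 96.9, 366.4]), 53.48) 0.00563893771646573
bar 1593 (array([538.4, 158.6]), array([13.1, 95.5]), 85.75) [0.5345 0.1586 0.0595]
```

View pics/w1.png

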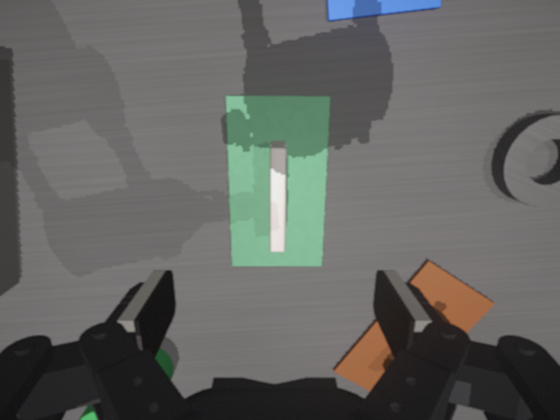

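The wrist picture shows the green plate with the bar at (278,197), aligned with the jaws. The brown plate at (415,315) and the roller at (110,385) are out of the way.

Emit:
apply_moves(series=[[[1, -0.044, 0.019, 0.15, 0, 0, 0], [1, -0.044, 0.019, 0.3, 0, 0, 0], [1, -0.044, 0.019, 0.45, 0, 0, 0], [1, -0.044, 0.019, 0.6, 0, 0, 0], [1, -0.044, 0.019, 0.72, 0, 0, 0], [1, -0.044, 0.019, 0.82, 0, 0, 0], [1, -0.044, 0.019, 0.88, 0, 0, 0], [1, -0.044, 0.019, 0.88, 0, 0, 0]]])

```text
time_s: 3.05
position: [0.5367, 0.1593, 0.2024]
tool_rot: [-0.003, 0.033, 0.999, -0.0]
ft_force: [-0.7, -0.6, -0.9]
width: 0.0855
```

Emit:
apply_moves(series=[[[-1, 0, 0, 0, 0, 0, 0], [-1, 0, 0, 0, 0, 0, 0], [-1, 0, 0, 0, 0, 0, 0], [-1, 0, 0, 0, 0, 0, 0], [-1, 0, 0, 0, 0, 0, 0], [-1, 0, 0, 0, 0, 0, 0], [-1, 0, 0, 0, 0, 0, 0], [-1, 0, 0, 0, 0, 0, 0]]], grip_force=100)

```text
time_s: 3.72
position: [0.5389, 0.1574, 0.2056]
tool_rot: [0.001, 0.035, 0.999, 0.0]
ft_force: [-1.8, 1.3, 6.3]
width: 0.0124
```

Emit:
apply_moves(series=[[[-1, 0, 0, -0.1, 0, 0, 0], [-1, 0, 0, -0.25, 0, 0, 0], [-1, 0, 0, -0.42, 0, 0, 0], [-1, 0.1, -0.15, -0.58, 0, 0, 0.02], [-1, 0.2, -0.3, -0.74, 0, 0, 0.04], [-1, 0.29, -0.46, -0.88, 0, 0, 0.06], [-1, 0.29, -0.62, -0.98, 0, 0, 0.083], [-1, 0.29, -0.78, -1, 0, 0, 0.083]]])

```text
time_s: 4.38
position: [0.4689, 0.0073, 0.4069]
tool_rot: [0.002, 0.121, 0.993, 0.0]
ft_force: [1.9, -0.1, -2.6]
width: 0.0124
```

```bash
cat > cas.py <<'E'
from h import *
np.set_printoptions(precision=4,suppress=True)
T0=cur();print(T0[0])
im,d,P,p=grab('wrist','w2.png');np.savez('w2.npz',im=im,P=P)
hsv=cv2.cvtColor(im,cv2.COLOR_RGB2HSV);h,s,v=[hsv[...,i].astype(int) for i in range(3)]
near=lambda c,r:np.hypot(P[...,0]-c[0],P[...,1]-c[1])<r
ye=(h>22)&(h<33)&(s>150)&(v>100)&near((.6,-.2),.1)&(abs(P[...,2]-.055)<.005)
re=((h<6)|(h>174))&(s>130)&near((.41,-.16),.1)&(abs(P[...,2]-.055)<.005)
w=near((.5,-.18),.17)&(abs(P[...,2]-.055)<.006)
for n,m in zip(['ye','re','wall'],[ye,re,w]): print(n,m.sum(),rect(P[m]) if m.sum() else '',np.median(P[m],0))
l=near((.41,-.16),.1)&(abs(P[...,2]-.125)<.006)
for m in (l&(P[...,1]>-.16),l&(P[...,1]<-.16)): print('lug',m.sum(),rect(P[m]) if m.sum() else '')
for c in ['yellow_lip','red_lip','plate_bar']:
    for r in manip.look_for('wrist',c)[:1]: print(c,np.round(r['xyz'],4),r['score'])
E
python3 cas.py
```

```text
[0.4689 0.0073 0.4069]
ye 97 (array([ 587.5, -216.4]), array([81.3, 25.7]), 75.12) [ 0.5792 -0.2067  0.0539]
re 1401 (array([ 414. , -149.3]), array([119.5,  23.5]), 75.89) [ 0.4088 -0.1668  0.0545]
wall 10468 (array([ 481.4, -175.5]), array([137.9, 273.2]), 75.36) [ 0.4396 -0.1808  0.0541]
lug 1070 (array([ 424.3, -112.6]), array([25.1, 24.4]), 75.97)
lug 102 (array([ 405. , -190.8]), array([ 2.5, 21.1]), 74.07)
yellow_lip [ 0.4731 -0.1851  0.0475] 0.5
red_lip [ 0.4718 -0.1875  0.0444] 0.73
plate_bar [0.3744 0.2448 0.0042] 0.89
```

View pics/w2.png

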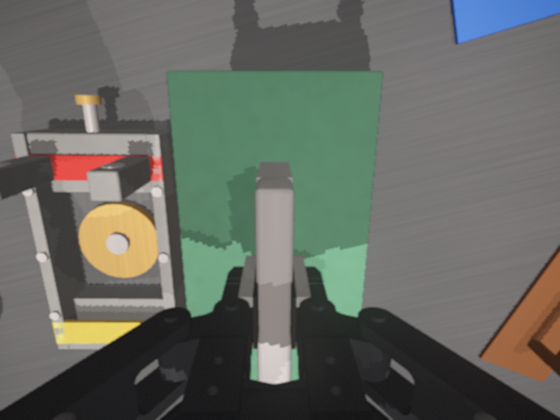

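The wrist view shows the held plate centred (near edge at row 71, columns 168–382). The casing is at left: red lip (100,167), yellow lip (95,332). Casing origin ≈ (0.502, -0.181), x axis at 166°. Next I measure the plate in the hand.

```bash
cat > inhand.py <<'E'
from h import *
np.set_printoptions(precision=4,suppress=True)
s=manip.read_state();T0=cur();print(T0[0],s['tool_rot'],s['width'])
im,d,P,p=grab('wrist')
hsv=cv2.cvtColor(im,cv2.COLOR_RGB2HSV);h,s,v=[hsv[...,i].astype(int) for i in range(3)]
Q=(P-T0[0])@T0[1]
m=(h>55)&(h<90)&(s>60)&(Q[...,2]>.15)&(Q[...,2]<.25)&(abs(Q[...,0])<.14)
q=Q[m];A=np.c_[q[:,:2],np.ones(len(q))];c,*_=np.linalg.lstsq(A,q[:,2],rcond=None)
print('plane z=ax+by+c',c, 'tilt deg',np.degrees(np.arctan(c[:2])))
for y0 in(-.03,-.015,.015,.03):
    k=abs(q[:,1]-y0)<.004; print(y0,'xmax',np.percentile(q[k,0],99.5),'xmin',q[k,0].min())
for x0 in(.02,.04,.06,.08):
    k=abs(q[:,0]-x0)<.004; print(x0,'y',np.percentile(q[k,1],[.5,99.5]))
b=(Q[...,2]>.135)&(Q[...,2]<.16)&(abs(Q[...,1])<.02)&(Q[...,0]>.0)&(s<60)
print('bar x',np.percentile(Q[b][:,0],99.5),'z',np.median(Q[b],0))
E
python3 inhand.py
```

```text
[0.4699 0.0065 0.4041] [-0.0002  0.1227  0.9924  0.0002] 0.012618992524294678
plane z=ax+by+c [0.0002 0.0002 0.1999] tilt deg [0.0134 0.0138]
-0.03 xmax 0.08981111579191398 xmin -0.03356646039389978
-0.015 xmax 0.09009500035789596 xmin -0.08663964798125902
0.015 xmax 0.09004294139113339 xmin -0.08646265254715367
0.03 xmax 0.08968423983555272 xmin -0.03174614717974504
0.02 y [-0.0488  0.0492]
0.04 y [-0.0488  0.0493]
0.06 y [-0.0487  0.0493]
0.08 y [-0.0484  0.0494]
bar x 0.04858086629372007 z [0.0172 0.0006 0.1462]
```

```bash
cat >> h.py <<'E'
C=np.array([.502,-.1808,0]);YAW=np.radians(166)
def pose(th,Rx,Lz,Cy=0.):
    """plate tilt th deg, raised-end bottom corner x (mm), low bottom corner z (mm), casing frame -> TCP pose"""
    t=np.radians(th);M=Ro.from_euler('z',YAW).as_matrix()
    u=np.array([np.cos(t),0,np.sin(t)]);n=np.array([-np.sin(t),0,np.cos(t)])
    L=np.array([Rx-180*np.cos(t),Cy,Lz]); c=(L+90*u+206*n)/1000
    return C+M@c, M@np.stack([u,-np.array([0,1,0]),-n],1)
def tocas(T):
    M=Ro.from_euler('z',YAW).as_matrix();R=M.T@T[1];p=M.T@(T[0]-C)*1000;u=R[:,0];n=-R[:,2];o=p-206*n
    a=lambda v:np.round(v,1)
    return dict(o=a(o),low=a(o-90*u),high=a(o+90*u),tilt=a(np.degrees(np.arctan2(u[2],u[0]))),roll=a(np.degrees(R[2,1])),yaw=a(np.degrees(u[1])))
E
python3 - <<'E'
from h import *
np.set_printoptions(precision=4,suppress=True)
T0=cur();A=pose(36,75,150);print(T0[0],tocas(T0));print(A[0],delta(T0,A));print(delta(A,pose(36,75,45)))
E
```

```text
[0.47   0.0074 0.4035] {'o': array([  76.9, -175. ,  197.5]), 'low': array([ -13.1, -175. ,  197.4]), 'high': array([ 166.9, -175. ,  197.7]), 'tilt': np.float64(0.1), 'roll': np.float64(0.0), 'yaw': np.float64(0.0)}
[ 0.6174 -0.2096  0.3696] [-0.9776 -0.8748  0.168   0.0002  0.2992  0.0001]
[-0.3086  0.      0.4247  0.      0.      0.    ]
```

Emit:
apply_moves(series=[[[-1, -0.12, -0.12, 0, 0, 0.02, 0], [-1, -0.3, -0.3, 0.03, 0, 0.06, 0], [-1, -0.45, -0.45, 0.06, 0, 0.1, 0], [-1, -0.6, -0.6, 0.09, 0, 0.15, 0], [-1, -0.75, -0.72, 0.12, 0, 0.2, 0], [-1, -0.88, -0.82, 0.15, 0, 0.25, 0], [-1, -0.96, -0.875, 0.168, 0, 0.3, 0], [-1, -0.978, -0.875, 0.168, 0, 0.3, 0]]])

```text
time_s: 5.3
position: [0.6204, -0.2115, 0.3634]
tool_rot: [-0.313, 0.115, 0.942, 0.039]
ft_force: [0.6, 0.2, -6.1]
width: 0.0127
```

```bash
python3 - <<'E'
from h import *
np.set_printoptions(precision=4,suppress=True)
im,d,P,p=grab('side','s1.png')
T0=cur();print(tocas(T0));print(delta(T0,pose(36,75,45)),manip.read_state()['qpos'])
cv2.imwrite('pics/s1c.png',cv2.resize(im[150:350,180:400],(660,600),interpolation=2)[:,:,::-1])
E
python3 inhand.py
```

```text
{'o': array([  0.2,  -0.5, 198.9]), 'low': array([-72.3,  -0.7, 145.6]), 'high': array([ 72.8,  -0.3, 252.2]), 'tilt': np.float64(36.3), 'roll': np.float64(0.1), 'yaw': np.float64(0.1)}
[-0.2855 -0.0032  0.4127  0.     -0.0027  0.0011] [-0.4207  0.8016  0.9044 -0.1179  2.0592 -1.7712]
[ 0.6203 -0.2098  0.3649] [-0.3093  0.1147  0.9432  0.0384] 0.012344569342644503
plane z=ax+by+c [ 0.0016 -0.0008  0.2003] tilt deg [ 0.0899 -0.0484]
-0.03 xmax 0.08939210773955408 xmin -0.03321569841685647
-0.015 xmax 0.08930033804454572 xmin -0.08648317557382258
0.015 xmax 0.08925361834446853 xmin -0.08644085141208165
0.03 xmax 0.08935673794874784 xmin -0.031913926809643715
0.02 y [-0.0487  0.0493]
0.04 y [-0.0484  0.0492]
0.06 y [-0.0483  0.0493]
0.08 y [-0.0484  0.0496]
bar x 0.048105623030135866 z [0.0167 0.0007 0.1465]
```

View pics/s1c.png

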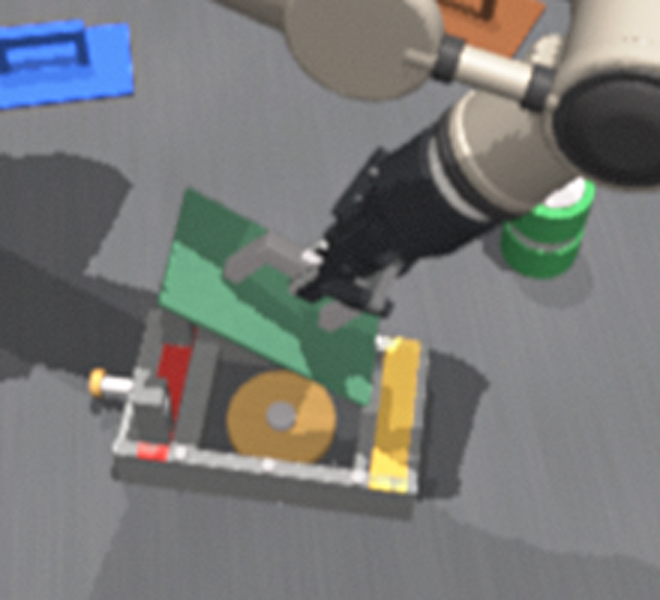

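The picture shows the plate tilted over the opening: low end at (370,385) just inside the yellow lip, raised end inside the lugs. Next I descend to low-corner height of about 60 mm.

Emit:
apply_moves(series=[[[-1, -0.03, -0.003, 0.05, 0, 0, 0], [-1, -0.07, -0.003, 0.11, 0, 0, 0], [-1, -0.12, -0.003, 0.18, 0, 0, 0], [-1, -0.17, -0.003, 0.25, 0, 0, 0], [-1, -0.22, -0.003, 0.31, 0, 0, 0], [-1, -0.24, -0.003, 0.35, 0, 0, 0], [-1, -0.24, -0.003, 0.35, 0, 0, 0], [-1, -0.24, -0.003, 0.35, 0, 0, 0]]])

```text
time_s: 6.07
position: [0.6156, -0.2082, 0.2868]
tool_rot: [-0.306, 0.115, 0.944, 0.037]
ft_force: [0.2, -0.7, -2.4]
width: 0.0123
```

Run:
```python
from h import *
np.set_printoptions(precision=4,suppress=True)
T0=cur();print(tocas(T0),manip.read_state()['ft_force'],manip.read_state()['joint_vel']);print(delta(T0,pose(36,75,42)))
im,d,P,p=grab('side')
cv2.imwrite('pics/s2c.png',cv2.resize(im[200:350,190:355],(660,600),interpolation=2)[:,:,::-1])
T0=cur();print(tocas(T0))
```

```text
{'o': array([  4.1,  -0.6, 120. ]), 'low': array([-68.8,  -0.8,  67.2]), 'high': array([ 76.9,  -0.4, 172.8]), 'tilt': np.float64(35.9), 'roll': np.float64(0.0), 'yaw': np.float64(0.1)} [ 0.1591 -0.6733 -2.4352] [-0.0108 -0.0092 -0.0318 -0.0026  0.0137 -0.0026]
[-0.0825 -0.0047  0.0962 -0.0007  0.0006  0.0011]
{'o': array([  3.6,  -0.2, 120.4]), 'low': array([-69.3,  -0.4,  67.7]), 'high': array([ 76.5,  -0.1, 173.1]), 'tilt': np.float64(35.9), 'roll': np.float64(-0.0), 'yaw': np.float64(0.1)}
```

View pics/s2c.png

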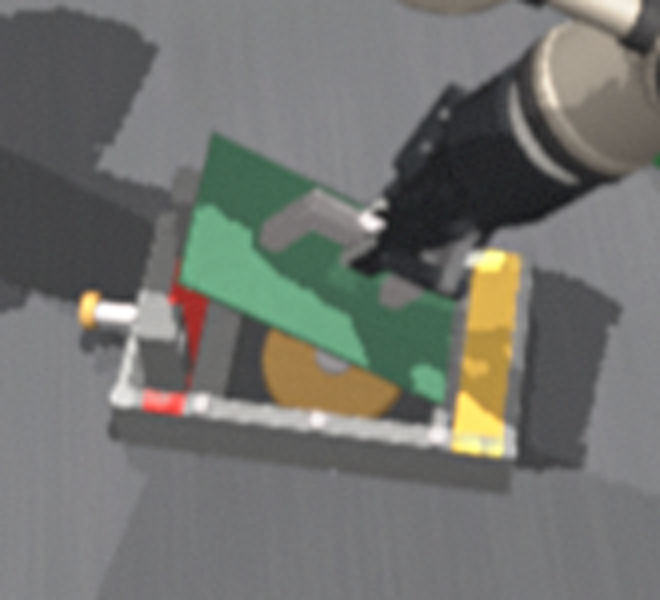

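Emit:
apply_moves(series=[[[-1, -0.02, -0.003, 0.02, 0, 0, 0], [-1, -0.04, -0.003, 0.05, 0, 0, 0], [-1, -0.06, -0.003, 0.075, 0, 0, 0], [-1, -0.08, -0.003, 0.095, 0, 0, 0], [-1, -0.09, -0.003, 0.107, 0, 0, 0], [-1, -0.09, -0.003, 0.107, 0, 0, 0], [-1, -0.09, -0.003, 0.107, 0, 0, 0], [-1, -0.09, -0.003, 0.107, 0, 0, 0]]])

```text
time_s: 6.78
position: [0.6175, -0.2106, 0.258]
tool_rot: [-0.307, 0.115, 0.944, 0.037]
ft_force: [0.1, -0.6, -3.7]
width: 0.0121
```

Run:
```python
from h import *
np.set_printoptions(precision=3,suppress=True)
T0=cur();print(tocas(T0),manip.read_state()['ft_force'])
for th,R,z in [(33,75,37),(30,75,36),(26,75,36),(22,75,36),(18,75.5,36),(14,76,36),(10,76,36),(6,77,36),(3,77,35),(0,77,34)]: print(th,delta(T0,pose(th,R,z)).round(3))
```

```text
{'o': array([ 1.8,  1.1, 91.3]), 'low': array([-71. ,   1. ,  38.5]), 'high': array([ 74.6,   1.2, 144.2]), 'tilt': np.float64(36.0), 'roll': np.float64(0.0), 'yaw': np.float64(0.1)} [ 0.079 -0.632 -3.712]
33 [ 0.029  0.005  0.016 -0.    -0.025  0.   ]
30 [ 0.058  0.005  0.034 -0.    -0.05   0.   ]
26 [ 0.101  0.005  0.057 -0.    -0.083  0.   ]
22 [ 0.144  0.005  0.088 -0.    -0.116  0.001]
18 [ 0.189  0.005  0.127 -0.    -0.15   0.001]
14 [ 0.234  0.005  0.172 -0.    -0.183  0.001]
10 [ 0.276  0.005  0.222 -0.    -0.216  0.001]
6 [ 0.322  0.005  0.282 -0.    -0.25   0.001]
3 [ 0.35   0.005  0.332 -0.    -0.275  0.001]
0 [ 0.377  0.006  0.385 -0.    -0.3    0.001]
```

Emit:
apply_moves(series=[[[-1, 0.029, 0.005, 0.016, 0, -0.025, 0], [-1, 0.058, 0.005, 0.034, 0, -0.05, 0], [-1, 0.101, 0.005, 0.057, 0, -0.083, 0], [-1, 0.144, 0.005, 0.088, 0, -0.116, 0], [-1, 0.189, 0.005, 0.127, 0, -0.15, 0], [-1, 0.234, 0.005, 0.172, 0, -0.183, 0], [-1, 0.234, 0.005, 0.172, 0, -0.183, 0], [-1, 0.234, 0.005, 0.172, 0, -0.183, 0]]])

```text
time_s: 7.45
position: [0.561, -0.1955, 0.2585]
tool_rot: [-0.122, 0.12, 0.985, 0.015]
ft_force: [-0.6, 0.1, -4.2]
width: 0.0121
```

```bash
python3 - <<'E'
from h import *
np.set_printoptions(precision=3,suppress=True)
T0=cur();print(tocas(T0),manip.read_state()['ft_force'],manip.read_state()['wrist_torque'])
for th,R,z in [(10,76,36),(6,77,36),(3,77,35),(0,77,34),(0,77,32)]: print(th,delta(T0,pose(th,R,z)).round(3))
E
python3 inhand.py | head -3
```

```text
{'o': array([-10.5,   0.1,  58.7]), 'low': array([-97.8,  -0. ,  36.8]), 'high': array([76.7,  0.2, 80.7]), 'tilt': np.float64(14.1), 'roll': np.float64(-0.0), 'yaw': np.float64(0.1)} [-0.555  0.09  -4.152] [-0.11  -0.249  0.003]
10 [ 0.055  0.     0.035 -0.    -0.034  0.   ]
6 [ 0.12   0.     0.072 -0.    -0.068  0.   ]
3 [ 0.164  0.     0.109 -0.    -0.093  0.   ]
0 [ 0.209  0.     0.148 -0.    -0.118  0.   ]
0 [ 0.207  0.     0.158 -0.    -0.118  0.   ]
[ 0.561  -0.1955  0.2585] [-0.122   0.1204  0.9851  0.0149] 0.012124452189857188
plane z=ax+by+c [-0.0013 -0.0045  0.2003] tilt deg [-0.0756 -0.2573]
-0.03 xmax 0.09000957850762474 xmin -0.03355055853398665
```

Emit:
apply_moves(series=[[[-1, 0.028, 0, 0.017, 0, -0.017, 0], [-1, 0.055, 0, 0.035, 0, -0.034, 0], [-1, 0.088, 0, 0.053, 0, -0.051, 0], [-1, 0.12, 0, 0.072, 0, -0.068, 0], [-1, 0.164, 0, 0.109, 0, -0.093, 0], [-1, 0.209, 0, 0.148, 0, -0.118, 0], [-1, 0.209, 0, 0.148, 0, -0.118, 0], [-1, 0.209, 0, 0.148, 0, -0.118, 0]]])

```text
time_s: 8.17
position: [0.5154, -0.1843, 0.239]
tool_rot: [-0.0, 0.121, 0.993, 0.0]
ft_force: [0.5, 0.1, -3.7]
width: 0.0124
```

```bash
python3 - <<'E'
from h import *
np.set_printoptions(precision=3,suppress=True)
T0=cur();print(tocas(T0),manip.read_state()['ft_force'],manip.read_state()['wrist_torque'])
im,d,P,p=grab('wrist')
cv2.imwrite('pics/w3.png',im[:,:,::-1])
E
python3 inhand.py
```

```text
{'o': array([-13.7,   0.1,  33. ]), 'low': array([-103.7,   -0. ,   32.9]), 'high': array([76.3,  0.2, 33. ]), 'tilt': np.float64(0.0), 'roll': np.float64(0.0), 'yaw': np.float64(0.1)} [ 0.479  0.089 -3.678] [-0.026 -0.046 -0.003]
[ 0.516  -0.1845  0.2393] [ 0.0004  0.1212  0.9926 -0.    ] 0.012370245378255082
plane z=ax+by+c [-0.002  -0.004   0.2001] tilt deg [-0.1128 -0.2314]
-0.03 xmax 0.08965595704944258 xmin -0.03332308770476701
-0.015 xmax 0.08966164460553945 xmin -0.07466254667324299
0.015 xmax 0.08961688985293025 xmin -0.07422916245098632
0.03 xmax 0.08941116911596696 xmin -0.03163834682758945
0.02 y [-0.0489  0.0497]
0.04 y [-0.0489  0.0498]
0.06 y [-0.0489  0.0496]
0.08 y [-0.0482  0.0493]
bar x 0.048594249927688696 z [0.0171 0.0006 0.1462]
```

View pics/w3.png

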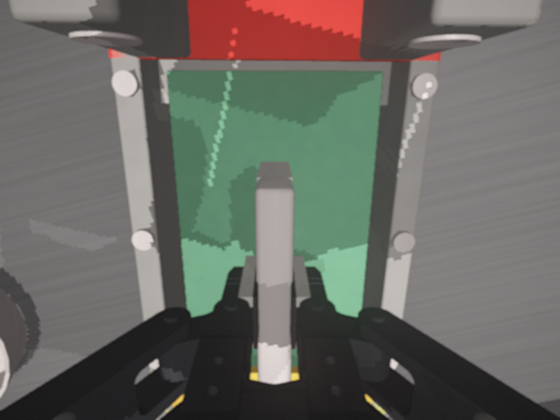

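The plate lies level inside the casing: its red-side edge (row 70) is short of the red lip (row 60), centred between the walls. Lower gently to the ledges.

Emit:
apply_moves(series=[[[-1, 0, 0, 0.004, 0, 0, 0], [-1, 0, 0, 0.008, 0, 0, 0], [-1, 0, 0, 0.012, 0, 0, 0], [-1, 0, 0, 0.015, 0, 0, 0], [-1, 0, 0, 0.015, 0, 0, 0], [-1, 0, 0, 0.015, 0, 0, 0], [-1, 0, 0, 0.015, 0, 0, 0], [-1, 0, 0, 0.015, 0, 0, 0]]])

```text
time_s: 8.93
position: [0.515, -0.1841, 0.236]
tool_rot: [0.001, 0.121, 0.993, -0.0]
ft_force: [0.2, -0.1, -4.1]
width: 0.0124
```

Emit:
apply_moves(series=[[[-1, 0, 0, 0.002, 0, 0, 0], [-1, 0, 0, 0.004, 0, 0, 0], [-1, 0, 0, 0.006, 0, 0, 0], [-1, 0, 0, 0.008, 0, 0, 0], [-1, 0, 0, 0.008, 0, 0, 0], [-1, 0, 0, 0.008, 0, 0, 0], [-1, 0, 0, 0.008, 0, 0, 0], [-1, 0, 0, 0.008, 0, 0, 0]]])

```text
time_s: 9.6
position: [0.5149, -0.1841, 0.2356]
tool_rot: [0.001, 0.121, 0.993, -0.0]
ft_force: [-3.5, 2.1, 7.7]
width: 0.0124
```

Contact with the ledges at about 30 mm height. Now slide towards the red lip.

Emit:
apply_moves(series=[[[-1, 0.005, 0, -0.002, 0, 0, 0], [-1, 0.01, 0, -0.002, 0, 0, 0], [-1, 0.016, 0, -0.002, 0, 0, 0], [-1, 0.022, 0, -0.002, 0, 0, 0], [-1, 0.028, 0, -0.002, 0, 0, 0], [-1, 0.034, 0, -0.002, 0, 0, 0], [-1, 0.04, 0, -0.002, 0, 0, 0], [-1, 0.04, 0, -0.002, 0, 0, 0]]])

```text
time_s: 10.27
position: [0.5077, -0.1824, 0.2356]
tool_rot: [0.003, 0.121, 0.993, -0.001]
ft_force: [3.3, -1.1, 6.7]
width: 0.0124
```

```bash
cat > st.py <<'E'
from h import *
np.set_printoptions(precision=3,suppress=True)
s=manip.read_state();T0=cur();M=Ro.from_euler('z',YAW).as_matrix()
print(tocas(T0),'F cas',M.T@s['ft_force'],'tq',M.T@s['wrist_torque'])
E
python3 st.py
```

```text
{'o': array([-7. ,  0.3, 29.6]), 'low': array([-97. ,   0.2,  30. ]), 'high': array([83. ,  0.5, 29.1]), 'tilt': np.float64(-0.3), 'roll': np.float64(-0.0), 'yaw': np.float64(0.1)} F cas [-3.503  0.266  6.735] tq [-0.063  0.369 -0.06 ]
```

Emit:
apply_moves(series=[[[-1, 0.002, 0, 0, 0, 0, 0], [-1, 0.004, 0, 0, 0, 0, 0], [-1, 0.006, 0, 0, 0, 0, 0], [-1, 0.008, 0, 0, 0, 0, 0], [-1, 0.01, 0, 0, 0, 0, 0], [-1, 0.012, 0, 0, 0, 0, 0], [-1, 0.014, 0, 0, 0, 0, 0], [-1, 0.015, 0, 0, 0, 0, 0]]])

```text
time_s: 10.93
position: [0.5049, -0.1818, 0.2356]
tool_rot: [0.003, 0.121, 0.993, -0.001]
ft_force: [4.6, -1.6, 5.6]
width: 0.0125
```

```bash
python3 st.py
```

```text
{'o': array([-4.2,  0.4, 29.6]), 'low': array([-94.2,   0.3,  30.1]), 'high': array([85.8,  0.5, 29.1]), 'tilt': np.float64(-0.3), 'roll': np.float64(-0.0), 'yaw': np.float64(0.1)} F cas [-4.808  0.455  5.557] tq [-0.139  0.499 -0.012]
```

Emit:
apply_moves(series=[[[-1, 0.001, 0, 0, 0, 0, 0], [-1, 0.003, 0, 0, 0, 0, 0], [-1, 0.004, 0, 0, 0, 0, 0], [-1, 0.005, 0, 0, 0, 0, 0], [-1, 0.007, 0, 0, 0, 0, 0], [-1, 0.008, 0, 0, 0, 0, 0], [-1, 0.009, 0, 0, 0, 0, 0], [-1, 0.01, 0, 0, 0, 0, 0]]])

```text
time_s: 11.6
position: [0.503, -0.1813, 0.2356]
tool_rot: [0.003, 0.121, 0.993, -0.001]
ft_force: [4.5, -1.1, 5.2]
width: 0.0126
```

```bash
python3 st.py
```

```text
{'o': array([-2.2,  0.4, 29.6]), 'low': array([-92.2,   0.3,  30.1]), 'high': array([87.8,  0.5, 29.1]), 'tilt': np.float64(-0.3), 'roll': np.float64(-0.0), 'yaw': np.float64(0.1)} F cas [-4.623 -0.021  5.217] tq [-0.093  0.48  -0.002]
```

Steady friction, no stop yet.

Emit:
apply_moves(series=[[[-1, 0.001, 0, 0, 0, 0, 0], [-1, 0.003, 0, 0, 0, 0, 0], [-1, 0.004, 0, 0, 0, 0, 0], [-1, 0.005, 0, 0, 0, 0, 0], [-1, 0.007, 0, 0, 0, 0, 0], [-1, 0.008, 0, 0, 0, 0, 0], [-1, 0.009, 0, 0, 0, 0, 0], [-1, 0.01, 0, 0, 0, 0, 0]]])

```text
time_s: 12.27
position: [0.5011, -0.1809, 0.2356]
tool_rot: [0.003, 0.121, 0.993, -0.001]
ft_force: [4.3, -1.2, 6.5]
width: 0.0126
```

```bash
python3 st.py
```

```text
{'o': array([-0.3,  0.4, 29.6]), 'low': array([-90.3,   0.3,  30.1]), 'high': array([89.7,  0.5, 29.1]), 'tilt': np.float64(-0.3), 'roll': np.float64(-0.0), 'yaw': np.float64(0.1)} F cas [-4.464  0.143  6.475] tq [-0.067  0.572 -0.033]
```

Emit:
apply_moves(series=[[[-1, 0.001, 0, 0, 0, 0, 0], [-1, 0.003, 0, 0, 0, 0, 0], [-1, 0.004, 0, 0, 0, 0, 0], [-1, 0.005, 0, 0, 0, 0, 0], [-1, 0.007, 0, 0, 0, 0, 0], [-1, 0.008, 0, 0, 0, 0, 0], [-1, 0.009, 0, 0, 0, 0, 0], [-1, 0.01, 0, 0, 0, 0, 0]]])

```text
time_s: 12.93
position: [0.4996, -0.1806, 0.2357]
tool_rot: [0.004, 0.121, 0.993, -0.001]
ft_force: [8.0, -1.0, 3.9]
width: 0.0125
```

```bash
python3 st.py
```

```text
{'o': array([ 0.8,  0.5, 29.7]), 'low': array([-89.2,   0.4,  30.3]), 'high': array([90.8,  0.6, 29. ]), 'tilt': np.float64(-0.4), 'roll': np.float64(-0.0), 'yaw': np.float64(0.1)} F cas [-7.959 -0.942  3.899] tq [-0.106  0.927 -0.077]
```

Force is rising, so this is probably the stop. One more millimetre to confirm.

Emit:
apply_moves(series=[[[-1, 0.001, 0, 0, 0, 0, 0], [-1, 0.002, 0, 0, 0, 0, 0], [-1, 0.003, 0, 0, 0, 0, 0], [-1, 0.004, 0, 0, 0, 0, 0], [-1, 0.005, 0, 0, 0, 0, 0], [-1, 0.005, 0, 0, 0, 0, 0], [-1, 0.005, 0, 0, 0, 0, 0], [-1, 0.005, 0, 0, 0, 0, 0]]])

```text
time_s: 13.6
position: [0.4991, -0.1805, 0.2359]
tool_rot: [0.005, 0.122, 0.993, -0.001]
ft_force: [8.5, -2.9, 2.6]
width: 0.0125
```

```bash
python3 st.py
```

```text
{'o': array([ 0.9,  0.6, 29.9]), 'low': array([-89.1,   0.6,  30.8]), 'high': array([90.9,  0.7, 29.1]), 'tilt': np.float64(-0.5), 'roll': np.float64(-0.1), 'yaw': np.float64(0.0)} F cas [-8.985  0.718  2.648] tq [-0.135  1.224 -0.085]
```

The tip stays at 90.9 mm while the push rises to 9 N, so it is on the stop. I level the tool (it pitched -0.5°) and press it onto the ledges before releasing.

Emit:
apply_moves(series=[[[-1, 0, 0, 0.001, 0, 0.002, 0], [-1, 0, 0, 0.002, 0, 0.003, 0], [-1, 0, 0, 0.003, 0, 0.004, 0], [-1, 0.001, 0, 0.003, 0, 0.005, 0], [-1, 0.002, 0, 0.003, 0, 0.005, 0], [-1, 0.003, 0, 0.003, 0, 0.005, 0], [-1, 0.003, 0, 0.003, 0, 0.005, 0], [-1, 0.003, 0, 0.003, 0, 0.005, 0]]])

```text
time_s: 14.27
position: [0.4998, -0.1807, 0.236]
tool_rot: [0.002, 0.122, 0.993, -0.001]
ft_force: [14.2, -2.3, 2.2]
width: 0.0123
```

```bash
python3 st.py; python3 inhand.py
```

```text
{'o': array([ 1.3,  0.8, 30. ]), 'low': array([-88.7,   0.8,  30.4]), 'high': array([91.3,  0.8, 29.6]), 'tilt': np.float64(-0.2), 'roll': np.float64(-0.1), 'yaw': np.float64(0.0)} F cas [-14.373  -1.167   2.221] tq [-0.243  2.296 -0.189]
[ 0.4998 -0.1807  0.236 ] [ 0.0019  0.1217  0.9926 -0.001 ] 0.012269796847906635
plane z=ax+by+c [-0.0003 -0.0053  0.2   ] tilt deg [-0.0153 -0.3029]
-0.03 xmax 0.07790212003581251 xmin -0.03313171398326704
-0.015 xmax 0.07787631055063136 xmin -0.0859927090983486
0.015 xmax 0.07737369786445931 xmin -0.08575569756578122
0.03 xmax 0.07734153063357044 xmin -0.03154094995949789
0.02 y [-0.0489  0.0497]
0.04 y [-0.0488  0.05  ]
0.06 y [-0.0483  0.0498]
0.08 y [-0.048   0.0493]
bar x 0.04853025241880772 z [0.017  0.0006 0.1461]
```

Emit:
apply_moves(series=[[[-1, -0.001, 0, 0, 0, 0, 0], [-1, -0.002, 0, 0, 0, 0, 0], [-1, -0.002, 0, 0, 0, 0, 0], [0, -0.002, 0, 0, 0, 0, 0], [0, -0.002, 0, 0, 0, 0, 0], [0, -0.002, 0, 0, 0, 0, 0], [0, -0.002, 0, 0, 0, 0, 0], [0, -0.002, 0, 0, 0, 0, 0]]])

```text
time_s: 14.98
position: [0.4969, -0.1796, 0.2337]
tool_rot: [-0.005, 0.121, 0.993, 0.001]
ft_force: [-1.2, -0.4, 0.1]
width: 0.0426
```

```bash
python3 st.py; python3 inhand.py
```

```text
{'o': array([ 7.3, -0. , 27.7]), 'low': array([-82.7,  -0.2,  26.8]), 'high': array([97.3,  0.1, 28.6]), 'tilt': np.float64(0.6), 'roll': np.float64(0.0), 'yaw': np.float64(0.1)} F cas [1.072 0.705 0.144] tq [-0.015  0.042 -0.034]
[ 0.4969 -0.1796  0.2337] [-0.0049  0.1212  0.9926  0.0008] 0.04260544172576382
plane z=ax+by+c [ 0.0123 -0.002   0.1978] tilt deg [ 0.7019 -0.1164]
-0.03 xmax 0.07126740035898584 xmin -0.08193382424709544
-0.015 xmax 0.07119268456734976 xmin -0.08373048818285657
0.015 xmax 0.07067701573729161 xmin -0.08385762572246781
0.03 xmax 0.07104391823437037 xmin -0.08226832744285675
0.02 y [-0.0497  0.049 ]
0.04 y [-0.0495  0.0492]
0.06 y [-0.0488  0.0488]Traceback (most recent call last):
  File "inhand.py", line 13, in <module>
    k=abs(q[:,0]-x0)<.004; print(x0,'y',np.percentile(q[k,1],[.5,99.5]))
                                        ~~~~~~~~~~~~~^^^^^^^^^^^^^^^^^^
    return _quantile_unchecked(
        a, q, axis, out, overwrite_input, method, keepdims, weights)
    return _ureduce(a,
                    func=_quantile_ureduce_func,
    ...<5 lines>...
                    overwrite_input=overwrite_input,
                    method=method)
    r = func(a, **kwargs)
    result = _quantile(arr,
                       quantiles=q,
    ...<2 lines>...
                       out=out,
                       weights=wgt)
    slices_having_nans = np.isnan(arr[-1, ...])
                                  ~~~^^^^^^^^^
IndexError: index -1 is out of bounds for axis 0 with size 0
```

Released. Rise straight up and look.

Emit:
apply_moves(series=[[[0.3, 0, 0, -0.05, 0, 0, 0], [0.3, 0, 0, -0.15, 0, 0, 0], [0.3, 0, 0, -0.3, 0, 0, 0], [0.3, 0.1, 0, -0.45, 0, 0, 0], [0.3, 0.2, 0, -0.6, 0, 0, 0], [0.3, 0.2, 0, -0.7, 0, 0, 0], [0.3, 0.2, 0, -0.75, 0, 0, 0], [0.3, 0.2, 0, -0.75, 0, 0, 0]]])

```text
time_s: 15.7
position: [0.4597, -0.1704, 0.388]
tool_rot: [-0.001, 0.121, 0.993, -0.001]
ft_force: [-0.5, 0.8, 0.5]
width: 0.0555
```

```bash
cat > chk.py <<'E'
from h import *
np.set_printoptions(precision=2,suppress=True)
M=Ro.from_euler('z',YAW).as_matrix()
print(cur()[0])
im,d,P,p=grab('wrist','w4.png')
hsv=cv2.cvtColor(im,cv2.COLOR_RGB2HSV);h,s,v=[hsv[...,i].astype(int) for i in range(3)]
Q=(P-C)@M*1000
g=(h>55)&(h<90)&(s>60)&(abs(Q[...,2]-36)<8)&(abs(Q[...,0])<110)&(abs(Q[...,1])<60)
q=Q[g];c,*_=np.linalg.lstsq(np.c_[q[:,:2],np.ones(len(q))],q[:,2],rcond=None)
print('plate top plane deg',np.degrees(np.arctan(c[:2])),'z0',c[2],'x',np.percentile(q[:,0],[.2,99.8]),'y',np.percentile(q[:,1],[.5,99.5]))
b=(abs(Q[...,2]-90)<5)&(abs(Q[...,1])<15)&(abs(Q[...,0])<65)
print('bar',rect(Q[b]/1000),np.median(Q[b],0))
re=((h<6)|(h>174))&(s>130)&(abs(Q[...,2]-55)<5)&(abs(Q[...,0]-92)<25)&(abs(Q[...,1])<30)
ye=(h>22)&(h<33)&(s>150)&(v>80)&(abs(Q[...,2]-55)<5)&(abs(Q[...,0]+92)<25)&(abs(Q[...,1])<50)
for n,m in (('red',re),('yel',ye)): print(n,m.sum(),np.percentile(Q[m][:,0],[1,99]) if m.sum() else '')
for n in('roller','nut_dish','flange'):
    pass
E
python3 chk.py
```

```text
[ 0.46 -0.17  0.39]
plate top plane deg [0.05 0.  ] z0 35.539796671644694 x [-84.77  75.94] y [-48.71  49.53]
bar (array([ 1.9, -0.2]), array([13.3, 95.6]), 89.63) [ 5.75 -0.36 89.4 ]
red 1925 [ 80.36 104.  ]
yel 53 [-80.68 -78.83]
```

View pics/w4.png

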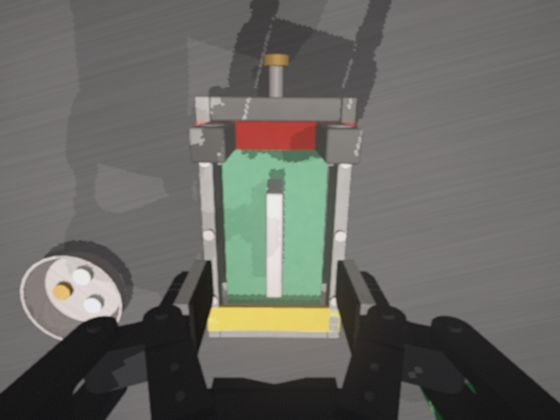

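The plate lies flat: tilt 0.05°, far edge at row 297 just under the yellow lip, red end under the red lip. The bar end is at casing x = 49.7 mm against 49.8 mm while pressed on the stop, so it did not rebound. Check the bystanders, then hand in.

Run:
```python
from h import *
for c in('scene','side'):
    manip.grab_frame(c)
    for n in('roller','nut_dish','flange'):
        for r in manip.look_for(c,n)[:1]: print(c,n,np.round(r['xyz'],3),round(r['score'],2))
s=manip.read_state();print(s['time_s'],s['ft_force'])
print(manip.close_job())
```

```text
scene roller [ 0.768 -0.04   0.094] 0.69
scene nut_dish [ 0.532 -0.416  0.01 ] 0.79
scene flange [0.532 0.413 0.024] 0.89
side roller [ 0.752 -0.04   0.099] 0.77
16.15 [-0.16364915  0.25011199 -0.46945062]
the job is handed in; nothing more can be done
None
```

The green cover plate is in the casing, lying flat with the handle up and its red end against the stop. I handed the job in at about 16 s, with the robot clear of everything.

- **How it went:** I tipped the plate to 36°, fed the low end under the yellow lip, laid it flat on the ledges (contact at about 30 mm) and slid it under the red lip. It stopped at casing x ≈ 91 mm. Sliding friction was about 4–5 N, and the push rose to about 14 N at the stop.
- **Plate after release:** the wrist camera showed it flat to 0.05° and centred between the walls. The bar end was at 49.7 mm, against 49.8 mm while pressed on the stop, so it did not visibly spring back. I did not push it again to confirm.
- **Bystanders:** in the scene view the roller, nut dish and flange are within about 1 mm of where they started. In the last side view the detector found only the roller, also unmoved; it missed the dish and the flange there.
- **Small disagreement:** two position readings for the plate differ by about 0.6 mm (1.3 mm from the arm, 1.9 mm from the camera). That is within the camera calibration error.

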